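# Find the heavy side of a capstan wheel and hold it down

## Robot

A 6-joint arm with a two-finger parallel gripper is mounted at the origin on a cart in front of the work surface, level with it; the furniture and walls round the work are solid. World frame = base frame: x ahead of the robot, y to its left, z up, the work surface at z = 0. Lengths are in m, angles in rad, forces in N, time in s.
With the tool pointing down it reaches from about 0.35 to 1 m from the base axis. Payload 7.1 kg.
Tool frame: the origin (TCP) lies midway between the tips of the shut fingers; the grasp point (between the pads) lies 19 mm behind it; z points along the fingers, y is the line along which they close (so a half turn about z gives the same grasp; the last joint's range is limited). The gripper opens to 85 mm and grips with 20 to 120 N. Pads are 22 mm wide; open, the fingers measure 114 mm over their backs; the gripper's body (76 mm by 85 mm) begins 54 mm behind the grasp point. The pads swing forward as they close: fully open they stand 13 mm farther back than shut.
Start: joints at [1.27, 0.423, 1.63, -0, 1.089, -0.019], TCP at [0.174, 0.6, 0.231] pointing down, gripper open.
Joint ranges: [-3, 3], [-0.9, 2.11], [0.09, 2.58], [-1.31, 4.45], [0.11, 2.69], [-2.54, 2.54]. Speed limits (rad/s): [2.39, 2.39, 3.01, 3.14, 3.14, 3.14].

## Interface

Orientations are given as a unit quaternion [x, y, z, w].
In Python, from rig import robot, imaging, models gives the robot as it stands.
- The arm moves only by the shell command python3 -m crank 'ROWS' [OPENING]. ROWS is JSON, one flat list of numbers, 4 for each row, row after row: the shift along the tool's x, y, z in cm, then the turn about the tool's z in degrees. A call has 1 to 8 rows; each row is the pose to reach, as a shift and turn from the pose commanded when the call began, along the tool's axes at that moment; what a row does not reach only later rows make up. A row lasts 1/12 s, in which the tool goes at most 41.7 mm and 7.16 degrees, less where a joint would pass 70% of its speed; a pose out of reach is approached as far as the arm can. A call with a gripper value outside its range is refused whole. OPENING is the opening in per cent of the stroke, from 0 (shut) to 100 (fully open), set as the call begins (- or left out, the last holds). The fingers move at their own pace and stop on an object; the grip force is fixed at half the most. Time passes only in rows, so rows that repeat a pose let the fingers close. It gives the time, the measured TCP pose, the force, the opening and the grip force at its end, in the units of the state.
- robot.get_state(): the state, without advancing time (a new reading comes with each control period).
- imaging.capture(name): name is "scene" or "side" or "wrist"; returns a dict with "image" (400x640x3 uint8, red, green, blue), "z_map" (400x640 float32, m along the optical axis (not along the pixel's ray), 0 where there is no reading), "K" (3x3 intrinsics, pixels), "position" and "rotation" of the camera in the world; the wrist camera has in their place "hand_eye" (4x4, takes a point from camera to tool coordinates, whose origin is the TCP and whose axes are the flange's). Camera axes: x right, y up, looking along -z (the intrinsics and any distortion apply to the point x, -y, -z); pixel columns grow to the right and rows downward; lengths in m; the calibration is good to about 2 mm. A picture is of the moment at which its call begins: read the wrist's pose just before it.
- robot.finish_job(): hands the job in; it is judged then, once.
Trained networks look in a picture, given as the dict that the camera call returned (one of the last four; its "shot" number tells which), for a name from the list of things; names that differ only in an ending like _2 or _b are one class to them, and where a whole thing is asked for, a point or a joint stands for the part that bears it (a point fixed in the world has none). Each returns a list of dicts, best first, with "p" (0 to 1); they miss things now and then, are a little off and sometimes report something else, mostly with a low value. They report only what shows in the picture. A call takes as long as a camera call.
- models.find_in(picture, label): "location" ([column, row] in pixels, amid what is visible of it).
- models.trace(picture, label): "mask" (400x640 bool, what is visible of it) and "location" ([column, row] in pixels, amid what is visible of it).
- models.pinpoint(picture, label): "location" ([column, row] in pixels: a listed point, or the origin of a listed thing).
The state is a dict: "time": time; "joints": joint angles; "joint_velocities": joint speeds; "joint_efforts": joint torques, N m; "position": TCP position; "tcp_rot": TCP orientation; "ft_force": force on the tool from outside, world axes, zero at the start; "moment": the same for the moment, N m; "gripper_width": finger opening in m; "grip_force": force on a finger pad.
Only numpy, scipy, OpenCV 4.12 (cv2) and the standard library are available. Lean on these libraries where they do the work, as an engineer would, in place of code of your own. Each camera call takes 0.05 s, during which the arm holds its last target. There are 200 camera calls.

## Task

The six-spoked wheel on the balancing stand has a lead plug hidden somewhere inside its hub. Turn it to and fro by hand by its handles and feel where it drags and where it runs on by itself, to find its heavy side (its bearing is stiff, so it will not come to rest there by itself); bring that side straight down and finish with a handle still gripped between the fingers, holding the wheel still there so that its light side can be marked on top. Leave the things round the stand where they lie.

Things in the scene. Friction and masses are not known exactly. Their poses are not given: they have to be found in the camera images.
- stand: Grey steel balancing stand, fixed to the bench. Foot plate 160 (x) x 200 (y) x 12 mm; one upright behind the wheel (x = +41 to +71 mm, 50 mm wide), its bearing reaches 163 mm up. Origin: centre of its underside; the wheel's axle runs along its x axis, z is up; the wheel's handles point to -x, to the robot. Heavy side straight down: the plug lies below the axle, with no offset along y
- axle_center (a point): Centre of the wheel, on its axle, 135 mm above the bench (fixed to the stand, does not turn). Bearing drag: about 0.18 N m, 2 N at a handle. The unseen plug (34 mm off the axle) pulls with 0.206 to 0.228 N m when level with the axle: so, let go, the wheel stays put unless the plug is over 52 to 61 degrees out from straight up or down, alike on both sides; then it runs down, and stops well short of the bottom
- wheel (a joint): Angle of the wheel in its bearing (rad). At 0, and at every multiple of 1.047, a handle stands straight above the axle. Growing angle moves the topmost handle to the stand's +y: a handle at angle a from the top is at y = 90 sin(a), z = 135 + 90 cos(a) mm in the stand's frame. Range: two turns either way. The angle says nothing of the plug, which sits elsewhere in the hub at every start
- hub (a point): Same point as axle_center, but turning with the wheel; z points to one of the handles. Hub: dark steel drum, 96 mm across, x = -28 to +22 mm. Six like spokes of 11 mm, 60 degrees apart, each with a dark wooden handle 90 mm from the axle: parallel to the axle, 20 mm thick, from x = -9 to -58 mm, spinning freely on its pin. Nothing shows where the plug is
- pencil_mid (a point): Bystander: green pencil, 117 x 7 x 7 mm, lying in front of the stand. Point near its middle
- test_bowl_mid (a point): Bystander: green bowl, 96 mm across, 46 mm high, to the left of the stand. Point at its centre, half-way up
- tape_roll_mid (a point): Bystander: roll of tape lying flat, 104 mm across, 25 mm high, behind the stand. Point at its centre
- wood_rib_mid (a point): Bystander: flat wooden kidney rib, 40 x 100 x 8 mm, to the right of the stand. Point near its middle
- glaze_pot_mid (a point): Bystander: upright screw-cap pot, 50 mm across, 96 mm high, behind the stand. Point half-way up
- tile_mid (a point): Bystander: dark test tile, 62 x 40 x 12 mm, lying in front of the stand. Point near its middle

How it is judged:
At the end, for the whole second after the job is handed in: The hidden plug is below the axle, within 12 degrees of straight down, the wheel is still (under 0.05 rad/s) and the fingers grip it with more than 5 N (y of plug_heavy in the frame of stand between -0.0071 and 0.0071 m and z of plug_heavy in the frame of stand below 0.11 m and velocity of joint wheel between -0.05 and 0.05 rad/s and contact force between the fingers and wheel above 5 N); the arm keeps its last pose, push and grip.
It fails at once if a thing lying round the stand was shifted by more than 30 mm (distance of any of pencil_mid, test_bowl_mid, tape_roll_mid, wood_rib_mid, glaze_pot_mid, tile_mid from where it was at the start of the episode above 0.03 m).
It also fails if it takes over 70 s, if anything falls off the work surface, if the arm or the gripper's body presses on something with over 40 N, if the wrist force passes 120 N, or if a joint passes its speed limit or range.

## Working session

There is one attempt and no reset: what is moved stays moved. The work goes in short steps, Python scripts to look and compute and a shell command to move; the robot and the scene stay as the last step left them, time stands still between calls to the robot, and variables do not carry over. Pictures are saved under pics/ and viewed, at most 10 in all, crops included, and the job is handed in when it is done.

```bash
mkdir -p pics; ls; cat > h.py <<'E'
import numpy as np,cv2
from rig import robot,imaging,models
from scipy.spatial.transform import Rotation as R
def world(p,uv,dz=None):
    u,v=int(round(uv[0])),int(round(uv[1]))
    z=p["z_map"][max(v-2,0):v+3,max(u-2,0):u+3]; z=np.median(z[z>0]) if dz is None else dz
    K=p["K"]; c=np.array([(uv[0]-K[0,2])/K[0,0]*z,-(uv[1]-K[1,2])/K[1,1]*z,-z])
    return np.array(p["rotation"])@c+np.array(p["position"])
def save(p,n): cv2.imwrite("pics/"+n,cv2.cvtColor(p["image"],cv2.COLOR_RGB2BGR))
E
python3 - <<'E'
from h import *
s=robot.get_state(); print(s)
for c in("scene","side"):
    p=imaging.capture(c); save(p,c+"0.png"); print(c,np.shape(p["rotation"]),p["position"])
    for n in("stand","axle_center","hub","wheel","pencil_mid","test_bowl_mid","tape_roll_mid","wood_rib_mid","glaze_pot_mid","tile_mid"):
        r=models.pinpoint(p,n)[:1]
        for a in r: print(n,round(a["p"],2),np.round(a["location"]),np.round(world(p,a["location"]),3))
E
```

```text
pics
{'time': 0.0, 'joints': array([ 1.26998508e+00,  4.23821382e-01,  1.63073891e+00,  1.60038086e-05,
        1.08858346e+00, -1.90167933e-02]), 'joint_velocities': array([-0.00071451,  0.00166098, -0.00131582, -0.00162749, -0.00054497,
        0.00066033]), 'joint_efforts': array([ 2.84131042e-03, -5.57366073e+01, -2.81758064e+01,  9.79831316e-05,
        7.15894988e-03, -9.42838426e-06]), 'position': array([0.17361259, 0.59981084, 0.23053862]), 'tcp_rot': array([ 1.40435146e-01,  9.90089576e-01, -7.64522908e-04, -1.30489012e-04]), 'ft_force': array([ 0.07729771, -0.32453   , -0.19658586]), 'moment': array([ 0.02440703, -0.05268737, -0.00800688]), 'grip_force': 0.0, 'gripper_width': 0.08557921060733302}
scene (4,) [-0.01310688 -0.12932521  0.79262471]Traceback (most recent call last):
  File "<stdin>", line 7, in <module>
  File "h.py", line 8, in world
    return np.array(p["rotation"])@c+np.array(p["position"])
           ~~~~~~~~~~~~~~~~~~~~~~~^~
ValueError: matmul: Input operand 1 has a mismatch in its core dimension 0, with gufunc signature (n?,k),(k,m?)->(n?,m?) (size 3 is different from 4)
```

```bash
sed -i 's/np.array(p\["rotation"\])@c/R.from_quat(p["rotation"]).as_matrix()@c/' h.py
python3 - <<'E'
from h import *
for c in("scene","side"):
    p=imaging.capture(c); save(p,c+"0.png"); print(c,p["position"],R.from_quat(p["rotation"]).as_matrix()[:,2])
    for n in("stand","axle_center","hub","wheel","pencil_mid","test_bowl_mid","tape_roll_mid","wood_rib_mid","glaze_pot_mid","tile_mid"):
        r=models.pinpoint(p,n)[:1]
        for a in r: print(n,round(a["p"],2),np.round(a["location"]),np.round(world(p,a["location"]),3))
E
```

```text
scene [-0.01310688 -0.12932521  0.79262471] [-0.61788091 -0.18099327  0.7651566 ]
stand 0.94 [301. 236.] [0.478 0.057 0.043]
axle_center 0.78 [300. 206.] [0.478 0.055 0.159]
hub 0.66 [297. 205.] [0.478 0.061 0.159]Traceback (most recent call last):
  File "<stdin>", line 5, in <module>
ValueError: it knows: axle_center, glaze_pot_mid, hub, pencil_mid, stand, tape_roll_mid, test_bowl_mid, tile_mid, wood_rib_mid
```

View pics/scene0.png

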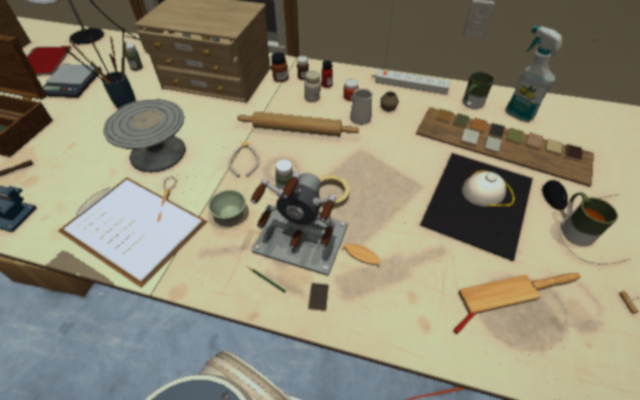

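The scene view shows the wheel at about (300,205). The stand's foot is at (300,240), with the pencil (266,278), tile (318,296), rib (362,254), bowl (227,207), tape (333,190) and pot (284,172) around it.

```bash

python3 - <<'E'
from h import *
ps={}
for c in("scene","side"):
    p=imaging.capture(c); ps[c]=p; save(p,c+"1.png"); print(c,p["position"],R.from_quat(p["rotation"]).as_matrix()[:,2])
    for n in("stand","axle_center","hub","pencil_mid","test_bowl_mid","tape_roll_mid","wood_rib_mid","glaze_pot_mid","tile_mid"):
        for a in models.pinpoint(p,n)[:1]: print(n,round(a["p"],2),np.round(a["location"]),np.round(world(p,a["location"]),3))
    # point cloud around the stand
    K=p["K"];z=p["z_map"];v,u=np.nonzero(z>0);zz=z[v,u]
    C=np.c_[(u-K[0,2])/K[0,0]*zz,-(v-K[1,2])/K[1,1]*zz,-zz]
    W=R.from_quat(p["rotation"]).apply(C)+p["position"]
    np.save(c+"W.npy",np.c_[W,u,v])
    m=(abs(W[:,0]-.53)<.2)&(abs(W[:,1]-.05)<.18)
    q=W[m&(W[:,2]>.008)&(W[:,2]<.018)]
    print("plate",len(q),cv2.minAreaRect((q[:,:2]*1000).astype(np.float32)))
    q=W[m&(W[:,2]>.15)&(W[:,2]<.3)]; print(len(q),q.min(0),q.max(0))
b=ps["side"]["image"]
w=[a for a in models.pinpoint(ps["side"],"hub")[:1]]
if w:
    x,y=map(int,w[0]["location"]); x0=max(x-90,0);y0=max(y-70,0)
    cr=b[y0:y0+140,x0:x0+180]; cv2.imwrite("pics/sidecrop.png",cv2.cvtColor(cv2.resize(cr,None,fx=4,fy=4,interpolation=2),cv2.COLOR_RGB2BGR)); print(x0,y0)
E
```

```text
scene [-0.01310688 -0.12932521  0.79262471] [-0.61788091 -0.18099327  0.7651566 ]
stand 0.75 [300. 237.] [0.473 0.059 0.046]
axle_center 0.76 [298. 204.] [0.478 0.059 0.163]
hub 0.94 [300. 203.] [0.478 0.055 0.17 ]
pencil_mid 0.61 [264. 279.] [0.367 0.113 0.004]
test_bowl_mid 0.77 [230. 210.] [0.536 0.275 0.003]
tape_roll_mid 0.86 [335. 193.] [ 0.674  0.022 -0.002]
wood_rib_mid 0.77 [362. 250.] [ 0.504 -0.091  0.007]
glaze_pot_mid 0.8 [282. 180.] [0.626 0.155 0.061]
plate 3547 ((505.6582946777344, 23.966827392578125), (287.8074035644531, 345.0278625488281), 60.43989944458008)
1777 [ 0.43530839 -0.01922111  0.15002553] [0.57747282 0.15767981 0.23569625]
side [0.39453726 0.70316931 0.64219705] [-0.19127413  0.75809895  0.62345825]
stand 0.6 [345. 238.] [0.484 0.153 0.087]
axle_center 0.76 [348. 193.] [0.489 0.104 0.163]
hub 0.92 [343. 193.] [0.498 0.108 0.164]
pencil_mid 0.64 [402. 261.] [0.363 0.111 0.002]
test_bowl_mid 0.73 [312. 302.] [0.529 0.257 0.003]
tape_roll_mid 0.73 [283. 214.] [ 0.664  0.017 -0.   ]
wood_rib_mid 0.54 [358. 196.] [0.472 0.083 0.143]
glaze_pot_mid 0.62 [268. 242.] [0.64  0.179 0.066]
tile_mid 0.59 [407. 221.] [ 0.363 -0.011  0.011]
plate 3282 ((515.8466796875, 40.87504577636719), (381.74200439453125, 272.17413330078125), 4.206181049346924)
1816 [ 0.43497294 -0.01559554  0.15001184] [0.58067185 0.15829361 0.23506997]
253 123
```

View pics/side1.png

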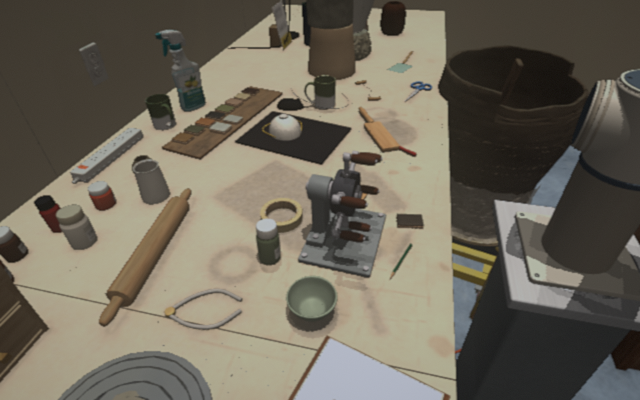

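The side view shows the wheel from its +y side. The upright is behind it at (320,205), and handles at (365,158), (370,190), (350,203) and (357,238) point toward the robot. I'll fit the plate and wheel angle next.

```bash

cat > fit.py <<'E'
from h import *
from scipy.optimize import least_squares,minimize
def cloud(c,lab):
    p=imaging.capture(c)
    m=np.zeros((400,640),bool)
    for l in lab:
        r=models.trace(p,l)
        if r: m|=r[0]["mask"]
    K=p["K"];z=p["z_map"];m=m&(z>0);v,u=np.nonzero(m);zz=z[v,u]
    C=np.c_[(u-K[0,2])/K[0,0]*zz,-(v-K[1,2])/K[1,1]*zz,-zz]
    return R.from_quat(p["rotation"]).apply(C)+p["position"]
E
python3 - <<'E'
from fit import *
P=np.vstack([cloud(c,["stand"]) for c in("scene","side")])
Q=np.vstack([cloud(c,["hub"]) for c in("scene","side")])
np.save("P.npy",P);np.save("Q.npy",Q)
pl=P[(P[:,2]>.007)&(P[:,2]<.017)]
(cx,cy),s,a=cv2.minAreaRect((pl[:,:2]*1000).astype(np.float32)); print(len(pl),cx,cy,s,a)
print(len(Q),Q.min(0),Q.max(0))
# 
best=[]
for yaw in np.radians(np.arange(-40,41,1)):
    c,s_=np.cos(yaw),np.sin(yaw)
    l=np.c_[pl[:,0]*c+pl[:,1]*s_,-pl[:,0]*s_+pl[:,1]*c]
    lo,hi=np.percentile(l,1,0),np.percentile(l,99,0); best.append((np.prod(hi-lo),np.degrees(yaw),hi-lo,(hi+lo)/2))
best.sort(key=lambda t:t[0]); 
for b in best[:3]:
    y=np.radians(b[1]); print(b, R.from_euler('z',y).as_matrix()[:2,:2]@b[3])
E
```

```text
5836 514.1528930664062 33.34467315673828 (268.4233093261719, 194.7991943359375) 87.17860412597656
5225 [ 0.43437216 -0.30625968 -0.00367427] [0.62407087 0.15815767 0.23485234]
(np.float64(0.02993415673479861), np.float64(-3.0000000000000004), array([0.15272643, 0.19599854]), array([0.49226231, 0.09363665])) [0.49648825 0.0677453 ]
(np.float64(0.02993863766562714), np.float64(-4.0), array([0.15246706, 0.19636135]), array([0.49052276, 0.1021769 ])) [0.49645537 0.06771087]
(np.float64(0.02994361953703501), np.float64(-5.0), array([0.15228247, 0.19663208]), array([0.48819194, 0.1106988 ])) [0.49598226 0.06772882]
```

```bash

cat >> fit.py <<'E'
def box(p,c,h):
    q=abs(p-c)-h; return np.linalg.norm(np.maximum(q,0),axis=1)+np.minimum(q.max(1),0)
def cylx(p,y,z,r,x0,x1):
    q=np.c_[np.hypot(p[:,1]-y,p[:,2]-z)-r,abs(p[:,0]-(x0+x1)/2)-(x1-x0)/2]
    return np.linalg.norm(np.maximum(q,0),axis=1)+np.minimum(q.max(1),0)
def sdf(t,W):
    p=(W-[t[0],t[1],0])@R.from_euler('z',t[2]).as_matrix()
    d=[box(p,[0,0,.006],[.08,.1,.006]),box(p,[.056,0,.075],[.015,.025,.075]),cylx(p,0,.135,.048,-.028,.022),cylx(p,0,.135,.028,.03,.071)]
    for k in range(6):
        a=t[3]+k*np.pi/3; y,z=.09*np.sin(a),.135+.09*np.cos(a)
        d.append(cylx(p,y,z,.010,-.058,-.009))
        u=np.array([0,np.sin(a),np.cos(a)]); q=p-[0,0,.135]; s=np.clip(q@u,0,.09); d.append(np.linalg.norm(q-s[:,None]*u,axis=1)-.0055)
    return np.min(d,0)
def fit(W,t0,free=(0,1,2,3)):
    W=W[(W[:,2]>.007)&(abs(W[:,0]-.5)<.15)&(abs(W[:,1]-.06)<.15)]; free=list(free); best=None
    for ph in np.radians(np.arange(0,60,10)) if 3 in free else [t0[3]]:
        def f(x):
            t=np.array(t0,float); t[free]=x; return sdf(t,W)
        x0=np.array(t0,float); x0[3]=ph
        r=least_squares(f,x0[free],loss="soft_l1",f_scale=.003,x_scale=[[.01,.01,.1,.1][i] for i in free])
        if best is None or r.cost<best[0]: t=np.array(t0,float); t[free]=r.x; best=(r.cost,t,np.median(abs(r.fun)))
    return best
E
python3 - <<'E'
from fit import *
W=np.vstack([np.load("P.npy"),np.load("Q.npy")])[::2]
for y in(-.3,-.05,.2):
    b=fit(W,[.497,.067,y,0]); print(b[0],b[2],b[1],np.degrees(b[1][2:]))
E
```

```text
0.022612092510819182 0.0016228758344809663 [ 0.50281602  0.06576847 -0.06118034  1.06683122] [-3.505375   61.12492657]
0.022612092510662617 0.0016228807127518854 [ 0.50281602  0.06576847 -0.06118029  1.06683125] [-3.50537258 61.12492804]
0.022612092511597924 0.0016229340471539816 [ 0.50281602  0.06576842 -0.06117968 -1.02756404] [ -3.5053377  -58.87508262]
```

```bash
cat > go.py <<'E'
# usage: go.py xs ys zs : stand-frame TCP target (mm) -> shift in tool axes (cm) from the present pose, and turn to align
from h import *
import sys
T=(.5028,.0658,-.0612)
def tcp_stand(s=None):
    s=s or robot.get_state(); return ((np.array(s["position"])-[T[0],T[1],0])@R.from_euler('z',T[2]).as_matrix())*1000
if __name__=="__main__":
    s=robot.get_state(); M=R.from_quat(s["tcp_rot"]).as_matrix()
    g=R.from_euler('z',T[2]).apply(np.array(list(map(float,sys.argv[1:4])))/1000)+[T[0],T[1],0]
    print("shift cm",np.round(M.T@(g-s["position"])*100,2),"now stand mm",np.round(tcp_stand(s),1))
    Rs=R.from_euler('z',T[2]).as_matrix(); yt=Rs.T@M[:,1]; print("turn deg",np.degrees(np.arctan2(yt[0],yt[1])), "toolz",M[:,2])
E
python3 go.py -46 2 300; python3 go.py -46 2 206
```

```text
shift cm [-41.94 -43.01  -6.87] now stand mm [-361.1  513.4  231.3]
turn deg 12.637608206548574 toolz [-9.57133773e-06  2.97485408e-06 -1.00000000e+00]
shift cm [-41.94 -43.01   2.53] now stand mm [-361.1  513.4  231.3]
turn deg 12.637608206548574 toolz [-9.57133773e-06  2.97485408e-06 -1.00000000e+00]
```

```bash
python3 -m crank '[-2.5,-2.6,-2,-6, -5,-5.2,-4,-12.6, -7.5,-7.8,-6.9,-12.6, -10.3,-10.5,-6.9,-12.6, -13,-13.4,-6.9,-12.6, -15.8,-16.2,-6.9,-12.6, -18.5,-19,-6.9,-12.6, -21.3,-21.8,-6.9,-12.6]' 100; python3 go.py -46 2 300
```

```text
time: 2.42
position: [0.3181, 0.33, 0.3006]
tcp_rot: [0.031, 1.0, 0.0, 0.0]
ft_force: [0.5, 0.9, 0.5]
gripper_width: 0.0855
grip_force: 0.0
shift cm [-15.46 -25.04   0.06] now stand mm [-200.5  252.4  300.6]
turn deg 0.011166332629320305 toolz [ 5.47137562e-04  5.28475141e-04 -9.99999711e-01]
```

```bash
python3 -m crank '[-2.2,-3.5,0,0, -4.4,-7,0,0, -6.6,-10.5,0,0, -8.8,-14,0,0, -11,-17.5,0,0, -13.2,-21,0,0, -15.4,-25,0,0, -15.4,-25,0,0]' 60; python3 - <<'E'
from h import *
p=imaging.capture("wrist"); save(p,"w0.png")
E
python3 go.py -46 2 206
```

```text
time: 3.08
position: [0.4584, 0.0677, 0.3007]
tcp_rot: [0.033, 0.999, -0.001, 0.001]
ft_force: [0.5, -0.4, 0.3]
gripper_width: 0.0512
grip_force: 0.0
shift cm [0.06 0.13 9.45] now stand mm [-45.5   0.8 300.5]
turn deg 0.3410858562274333 toolz [ 8.96452192e-04 -5.78804143e-04 -9.99999431e-01]
```

View pics/w0.png

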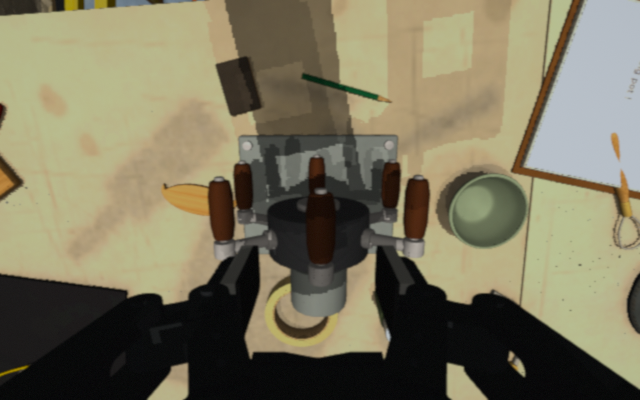

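The wrist view shows the top handle at (320,225), midway between the fingers (about 250 and 390). So the stand fit is good. I'll descend and grip.

```bash
python3 -m crank '[0.1,0.1,3.5,0, 0.1,0.1,7,0, 0.1,0.1,9.4,0, 0.1,0.1,9.4,0]' 50;  python3 -m crank '[0,0,0,0, 0,0,0,0, 0,0,0,0, 0,0,0,0, 0,0,0,0, 0,0,0,0]' 0; python3 go.py -46 2 206
```

```text
time: 3.47
position: [0.4514, 0.0741, 0.2023]
tcp_rot: [0.031, 1.0, -0.001, -0.004]
ft_force: [-1.5, 0.2, 0.3]
gripper_width: 0.0429
grip_force: 0.0
time: 3.97
position: [0.4553, 0.0741, 0.2073]
tcp_rot: [0.031, 1.0, 0.0, 0.001]
ft_force: [-4.7, 3.1, 5.7]
gripper_width: 0.0181
grip_force: 59.3
shift cm [-0.19 -0.34  0.13] now stand mm [-47.9   5.4 207.3]
turn deg 0.03321570666287638 toolz [ 1.23162949e-03  6.37725970e-04 -9.99999038e-01]
```

```bash
cat > arc.py <<'E'
import sys,numpy as np
a0,a1,step,n=map(float,sys.argv[1:5])  # deg, step per call, rows per call
s=lambda a:np.array([9*np.sin(np.radians(a)),-9*np.cos(np.radians(a))])
a=a0
while abs(a1-a)>.1:
    d=np.sign(a1-a)*step
    print(a,"->",a+d,"; ".join("0,%.2f,%.2f,0"%tuple(s(a+d*k/n)-s(a)) for k in range(1,int(n)+1))); a+=d
E
python3 arc.py 2 72 10 3
```

```text
2.0 -> 12.0 0,0.52,0.03,0; 0,1.04,0.10,0; 0,1.56,0.19,0
12.0 -> 22.0 0,0.51,0.12,0; 0,1.01,0.28,0; 0,1.50,0.46,0
22.0 -> 32.0 0,0.48,0.21,0; 0,0.95,0.45,0; 0,1.40,0.71,0
32.0 -> 42.0 0,0.44,0.29,0; 0,0.85,0.61,0; 0,1.25,0.94,0
42.0 -> 52.0 0,0.38,0.36,0; 0,0.74,0.74,0; 0,1.07,1.15,0
52.0 -> 62.0 0,0.31,0.42,0; 0,0.60,0.86,0; 0,0.85,1.32,0
62.0 -> 72.0 0,0.23,0.47,0; 0,0.44,0.95,0; 0,0.61,1.44,0
```

```bash
L="tee -a log"; f(){ grep -E "time|position|force"; }
python3 -m crank '[0,0.5,0,0, 0,1,0.1,0, 0,1.55,0.2,0]' | $L | f
python3 -m crank '[0,0.5,0.1,0, 0,1,0.3,0, 0,1.5,0.45,0]' | $L | f
python3 -m crank '[0,0.5,0.2,0, 0,0.95,0.45,0, 0,1.4,0.7,0]' | $L | f
```

```text
time: 4.22
position: [0.4562, 0.0894, 0.205]
ft_force: [-4.8, -0.5, 6.5]
grip_force: 59.4
time: 4.47
position: [0.4571, 0.1047, 0.2]
ft_force: [-2.4, -1.1, 0.7]
grip_force: 59.1
time: 4.72
position: [0.458, 0.1186, 0.1925]
ft_force: [-1.0, -1.5, 0.8]
grip_force: 58.9
```

```bash
L="tee -a log"; f(){ grep -E "time|position|force"; }
python3 -m crank '[0,0.45,0.3,0, 0,0.85,0.6,0, 0,1.25,0.95,0]' | $L | f
python3 -m crank '[0,0.4,0.35,0, 0,0.75,0.75,0, 0,1.05,1.15,0]' | $L | f
python3 -m crank '[0,0.3,0.4,0, 0,0.6,0.85,0, 0,0.85,1.3,0]' | $L | f
python3 -m crank '[0,0.25,0.45,0, 0,0.45,0.95,0, 0,0.6,1.45,0]' | $L | f
python3 arc.py 72 -68 10 3
```

```text
time: 4.97
position: [0.4587, 0.1308, 0.1828]
ft_force: [-0.0, -2.5, -1.9]
grip_force: 58.7
time: 5.22
position: [0.4593, 0.141, 0.1711]
ft_force: [0.4, -5.0, -2.7]
grip_force: 58.8
time: 5.47
position: [0.4598, 0.1491, 0.1581]
ft_force: [2.6, -9.1, -3.7]
grip_force: 58.8
time: 5.72
position: [0.4602, 0.1551, 0.1441]
ft_force: [-6.8, -1.9, 30.6]
grip_force: 61.8
72.0 -> 62.0 0,-0.18,-0.49,0; 0,-0.38,-0.97,0; 0,-0.61,-1.44,0
62.0 -> 52.0 0,-0.26,-0.45,0; 0,-0.54,-0.89,0; 0,-0.85,-1.32,0
52.0 -> 42.0 0,-0.33,-0.40,0; 0,-0.69,-0.79,0; 0,-1.07,-1.15,0
42.0 -> 32.0 0,-0.40,-0.34,0; 0,-0.82,-0.65,0; 0,-1.25,-0.94,0
32.0 -> 22.0 0,-0.45,-0.26,0; 0,-0.92,-0.50,0; 0,-1.40,-0.71,0
22.0 -> 12.0 0,-0.49,-0.18,0; 0,-0.99,-0.33,0; 0,-1.50,-0.46,0
12.0 -> 2.0 0,-0.52,-0.09,0; 0,-1.03,-0.16,0; 0,-1.56,-0.19,0
2.0 -> -8.0 0,-0.52,-0.00,0; 0,-1.05,0.02,0; 0,-1.57,0.08,0
-8.0 -> -18.0 0,-0.52,0.09,0; 0,-1.03,0.21,0; 0,-1.53,0.35,0
-18.0 -> -28.0 0,-0.49,0.18,0; 0,-0.97,0.38,0; 0,-1.44,0.61,0
-28.0 -> -38.0 0,-0.45,0.26,0; 0,-0.89,0.54,0; 0,-1.32,0.85,0
-38.0 -> -48.0 0,-0.40,0.33,0; 0,-0.79,0.69,0; 0,-1.15,1.07,0
-48.0 -> -58.0 0,-0.34,0.40,0; 0,-0.65,0.82,0; 0,-0.94,1.25,0
-58.0 -> -68.0 0,-0.26,0.45,0; 0,-0.50,0.92,0; 0,-0.71,1.40,0
```

```bash
L="tee -a log"; f(){ grep -E "position|ft_f" | tr '\n' ' '; echo; }
python3 -m crank '[0,-0.2,-0.5,0, 0,-0.4,-0.95,0, 0,-0.6,-1.45,0]' | $L | f
python3 -m crank '[0,-0.25,-0.45,0, 0,-0.55,-0.9,0, 0,-0.85,-1.3,0]' | $L | f
python3 -m crank '[0,-0.35,-0.4,0, 0,-0.7,-0.8,0, 0,-1.05,-1.15,0]' | $L | f
python3 -m crank '[0,-0.4,-0.35,0, 0,-0.8,-0.65,0, 0,-1.25,-0.95,0]' | $L | f
python3 -m crank '[0,-0.45,-0.25,0, 0,-0.9,-0.5,0, 0,-1.4,-0.7,0]' | $L | f
python3 -m crank '[0,-0.5,-0.2,0, 0,-1,-0.35,0, 0,-1.5,-0.45,0]' | $L | f
python3 -m crank '[0,-0.5,-0.1,0, 0,-1.05,-0.15,0, 0,-1.55,-0.2,0]' | $L | f
python3 -m crank '[0,-0.5,0,0, 0,-1.05,0,0, 0,-1.55,0.1,0]' | $L | f
python3 -m crank '[0,-0.5,0.1,0, 0,-1.05,0.2,0, 0,-1.55,0.35,0]' | $L | f
python3 -m crank '[0,-0.5,0.2,0, 0,-1,0.4,0, 0,-1.45,0.6,0]' | $L | f
python3 -m crank '[0,-0.45,0.25,0, 0,-0.9,0.55,0, 0,-1.3,0.85,0]' | $L | f
python3 -m crank '[0,-0.4,0.35,0, 0,-0.8,0.7,0, 0,-1.15,1.05,0]' | $L | f
python3 -m crank '[0,-0.35,0.4,0, 0,-0.65,0.8,0, 0,-0.95,1.25,0]' | $L | f

```

```text
position: [0.4598, 0.1491, 0.1582] ft_force: [2.6, -7.5, -8.4] 
position: [0.4593, 0.1409, 0.1715] ft_force: [1.8, -3.3, -6.3] 
position: [0.4587, 0.1303, 0.1835] ft_force: [2.6, -2.7, -8.1] 
position: [0.4579, 0.118, 0.1932] ft_force: [1.3, -0.9, -5.8] 
position: [0.4571, 0.1041, 0.2004] ft_force: [0.3, 2.3, -1.4] 
position: [0.4562, 0.0891, 0.2051] ft_force: [-2.2, 3.9, 5.8] 
position: [0.4552, 0.0735, 0.2073] ft_force: [-2.5, 1.5, 8.5] 
position: [0.4543, 0.0577, 0.2065] ft_force: [-4.6, -0.0, 14.7] 
position: [0.4533, 0.0418, 0.2031] ft_force: [-5.7, -3.9, 13.4] 
position: [0.4523, 0.0268, 0.1969] ft_force: [-4.3, -5.1, 11.6] 
position: [0.4515, 0.0135, 0.1883] ft_force: [-4.3, -8.6, 10.9] 
position: [0.4508, 0.0018, 0.1776] ft_force: [-3.7, -8.5, 7.7] 
position: [0.4502, -0.0077, 0.1649] ft_force: [-3.4, -9.4, 5.8]
```

```bash
cat > an.py <<'E'
from h import *
import re,sys
from go import T
from scipy.optimize import least_squares
def load(fn="log"):
    t=open(fn).read(); g=lambda k:np.array([[float(x) for x in m.split(",")] for m in re.findall(k+r": \[([^\]]*)\]",t)])
    M=R.from_euler('z',T[2]).as_matrix()
    P=(g("position")-[T[0],T[1],0])@M*1000; F=g("ft_force")@M
    return P,F
if __name__=="__main__":
    P,F=load(); k=np.ones(len(P),bool); k[6]=False
    y,z=P[:,1],P[:,2]+19
    r=least_squares(lambda c:np.hypot(y-c[0],z-c[1])-c[2],[0,135,90]); c=r.x; print("centre",c,abs(r.fun).max())
    a=np.arctan2(y-c[0],z-c[1]); Ft=F[:,1]*np.cos(a)-F[:,2]*np.sin(a); Fr=F[:,1]*np.sin(a)+F[:,2]*np.cos(a)
    dirn=np.where(np.arange(len(P))<7,1,-1)
    for i in range(len(P)): print(dirn[i],round(np.degrees(a[i]),1),np.round([Ft[i],Fr[i],F[i,0]],2))
E
python3 an.py
```

```text
centre [  0.17831926 136.00174099  90.40407212] 0.28567224802930014
1 13.1 [-2.25  6.15 -4.76]
1 23.4 [-1.42  0.15 -2.33]
1 33.4 [-1.74 -0.19 -0.91]
1 43.3 [-0.51 -3.09  0.15]
1 53.2 [-0.82 -5.59  0.71]
1 62.9 [-0.77 -9.63  3.15]
1 72.6 [-29.89   6.96  -6.67]
-1 62.9 [  4.13 -10.35   3.05]
-1 52.9 [ 3.11 -6.34  2.  ]
-1 42.8 [ 3.64 -7.67  2.76]
-1 32.8 [ 2.46 -5.32  1.35]
-1 22.9 [ 2.68 -0.39  0.16]
-1 12.9 [ 2.36  6.49 -2.43]
-1 2.9 [ 0.91  8.56 -2.59]
-1 -7.2 [ 1.55 14.62 -4.59]
-1 -17.5 [-1.000e-02  1.406e+01 -5.450e+00]
-1 -27.8 [ 0.68 12.76 -3.98]
-1 -37.9 [-0.28 14.04 -3.77]
-1 -48.0 [-0.11 11.63 -3.17]
-1 -58.0 [-0.16 11.21 -2.82]
```

```bash
cat >> an.py <<'E'
    # Ft = A sin(a+psi) - D*dir + k*Fr (tangent error) 
    def f(x): return (x[0]*np.sin(a+x[1])-x[2]*dirn+x[3]*Fr-Ft)[k]
    def g(x): return np.r_[f(x)/.4,(x[0]-2.41)/.1,(x[2]-2)/.1,x[3]/.05]
    for lo in ("linear","soft_l1"):
        r=least_squares(g,[2.4,0,2,0],loss=lo); C=np.linalg.inv(r.jac.T@r.jac); print(r.x,np.degrees(r.x[1]),"+-",np.degrees(C[1,1]**.5),"rms",f(r.x).std())
    i=len(P)-1; print("plug now (deg from top)",np.degrees(a[i]+r.x[1]))
E
python3 an.py | tail -3; python3 arc.py -58 -28 10 3
```

```text
[ 2.40270778 -0.28060934  2.04911966 -0.00358391] -16.077730815814743 +- 2.776576809718435 rms 0.3956079429750955
[ 2.40469963e+00 -2.74122069e-01  2.04501331e+00 -8.39209496e-04] -15.706037631136795 +- 4.2076967988050455 rms 0.3964084234799086
plug now (deg from top) -73.74113609038199
-58.0 -> -48.0 0,0.29,-0.44,0; 0,0.61,-0.85,0; 0,0.94,-1.25,0
-48.0 -> -38.0 0,0.36,-0.38,0; 0,0.74,-0.74,0; 0,1.15,-1.07,0
-38.0 -> -28.0 0,0.42,-0.31,0; 0,0.86,-0.60,0; 0,1.32,-0.85,0
```

```bash
L="tee -a log"; f(){ grep -E "position|ft_f" | tr '\n' ' '; echo; }
python3 -m crank '[0,0.3,-0.45,0, 0,0.6,-0.85,0, 0,0.95,-1.25,0]' | $L | f
python3 -m crank '[0,0.35,-0.4,0, 0,0.75,-0.75,0, 0,1.15,-1.05,0]' | $L | f
python3 -m crank '[0,0.4,-0.3,0, 0,0.85,-0.6,0, 0,1.3,-0.85,0]' | $L | f
python3 -m crank '[0,0.5,-0.2,0, 0,0.95,-0.45,0, 0,1.45,-0.6,0]' | $L | f
sed -i 's/np.arange(len(P))<7,1,-1)/(np.arange(len(P))<7)|(np.arange(len(P))>19),1,-1)/' an.py; python3 an.py | tail -7
```

```text
position: [0.4508, 0.0016, 0.1773] ft_force: [-0.9, -11.6, 4.6] 
position: [0.4515, 0.0133, 0.1882] ft_force: [-3.3, -11.2, 8.7] 
position: [0.4523, 0.0266, 0.1968] ft_force: [-3.7, -9.0, 8.6] 
position: [0.4532, 0.0414, 0.203] ft_force: [-4.0, -7.1, 11.5] 
1 -48.2 [-4.33 11.74 -0.19]
1 -38.0 [-3.6  13.86 -2.61]
1 -28.0 [-4.1  11.91 -3.14]
1 -17.8 [-3.47 13.19 -3.56]
[ 2.4039251  -0.2833053   2.04890349 -0.00307654] -16.232198271717326 +- 2.6847660779372537 rms 0.3783771390352225
[ 2.40662609e+00 -2.81744986e-01  2.05259706e+00 -1.85467863e-03] -16.142798573951417 +- 4.059360669612013 rms 0.37814246771971205
plug now (deg from top) -33.907443450721615
```

```bash

python3 -m crank '[0,0,0,0, 0,0,0,0, 0,0,0,0, 0,0,-3,0, 0,0,-6,0, 0,0,-8.5,0, 0,2,-8.5,0]' 55
python3 -m crank '[0,3.4,0,0, 0,6.8,0,0, 0,6.8,0,0]'
python3 - <<'E'
from h import *
p=imaging.capture("wrist"); save(p,"w1.png")
E
python3 go.py -48 60.8 184
```

```text
time: 10.55
position: [0.4569, 0.0613, 0.2914]
tcp_rot: [0.032, 0.999, -0.0, 0.004]
ft_force: [0.9, 0.2, 0.0]
gripper_width: 0.0468
grip_force: 0.0
time: 10.8
position: [0.4591, 0.1344, 0.287]
tcp_rot: [0.03, 1.0, 0.001, 0.0]
ft_force: [-0.2, -1.1, -0.1]
gripper_width: 0.0468
grip_force: 0.0
shift cm [-0.02 -0.31 10.26] now stand mm [-48.2  63.9 286.6]
turn deg -0.1536802635733907 toolz [-7.42563773e-05  1.84091552e-04 -9.99999980e-01]
```

View pics/w1.png

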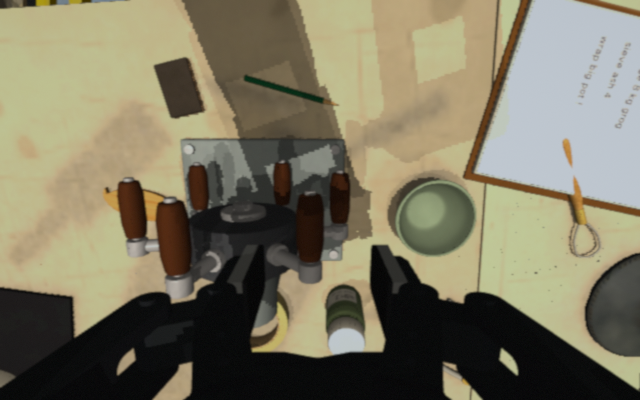

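The wheel stayed put: the released handle is at (175,240), and the next one at (310,235) lies between the fingers, a few mm left of centre. I'll descend and grip it.

```bash
python3 -m crank '[0,-0.3,3.5,0, 0,-0.3,7,0, 0,-0.3,10,0, 0,-0.3,10.2,0]' | grep ft;  python3 -m crank '[0,0,0,0, 0,0,0,0, 0,0,0,0, 0,0,0,0, 0,0,0,0, 0,0,0,0]' 0; python3 go.py -48 60.8 184; python3 arc.py 42 -68 10 3
```

```text
ft_force: [-0.8, -0.5, -1.0]
time: 11.68
position: [0.4594, 0.1276, 0.1861]
tcp_rot: [0.031, 1.0, 0.0, 0.001]
ft_force: [0.3, -1.1, 2.6]
gripper_width: 0.018
grip_force: 59.0
shift cm [0.09 0.18 0.21] now stand mm [-47.1  59.  186.1]
turn deg 0.040748508074158314 toolz [ 2.73355708e-03  3.07703697e-04 -9.99996216e-01]
42.0 -> 32.0 0,-0.40,-0.34,0; 0,-0.82,-0.65,0; 0,-1.25,-0.94,0
32.0 -> 22.0 0,-0.45,-0.26,0; 0,-0.92,-0.50,0; 0,-1.40,-0.71,0
22.0 -> 12.0 0,-0.49,-0.18,0; 0,-0.99,-0.33,0; 0,-1.50,-0.46,0
12.0 -> 2.0 0,-0.52,-0.09,0; 0,-1.03,-0.16,0; 0,-1.56,-0.19,0
2.0 -> -8.0 0,-0.52,-0.00,0; 0,-1.05,0.02,0; 0,-1.57,0.08,0
-8.0 -> -18.0 0,-0.52,0.09,0; 0,-1.03,0.21,0; 0,-1.53,0.35,0
-18.0 -> -28.0 0,-0.49,0.18,0; 0,-0.97,0.38,0; 0,-1.44,0.61,0
-28.0 -> -38.0 0,-0.45,0.26,0; 0,-0.89,0.54,0; 0,-1.32,0.85,0
-38.0 -> -48.0 0,-0.40,0.33,0; 0,-0.79,0.69,0; 0,-1.15,1.07,0
-48.0 -> -58.0 0,-0.34,0.40,0; 0,-0.65,0.82,0; 0,-0.94,1.25,0
-58.0 -> -68.0 0,-0.26,0.45,0; 0,-0.50,0.92,0; 0,-0.71,1.40,0
```

```bash
L="tee -a log2"; f(){ grep -E "position|ft_f" | tr '\n' ' '; echo; }
python3 -m crank '[0,-0.4,-0.35,0, 0,-0.8,-0.65,0, 0,-1.25,-0.95,0]' | $L | f
python3 -m crank '[0,-0.45,-0.25,0, 0,-0.9,-0.5,0, 0,-1.4,-0.7,0]' | $L | f
python3 -m crank '[0,-0.5,-0.2,0, 0,-1,-0.35,0, 0,-1.5,-0.45,0]' | $L | f
python3 -m crank '[0,-0.5,-0.1,0, 0,-1.05,-0.15,0, 0,-1.55,-0.2,0]' | $L | f
python3 -m crank '[0,-0.5,0,0, 0,-1.05,0,0, 0,-1.55,0.1,0]' | $L | f
python3 -m crank '[0,-0.5,0.1,0, 0,-1.05,0.2,0, 0,-1.55,0.35,0]' | $L | f
python3 -m crank '[0,-0.5,0.2,0, 0,-1,0.4,0, 0,-1.45,0.6,0]' | $L | f
python3 -m crank '[0,-0.45,0.25,0, 0,-0.9,0.55,0, 0,-1.3,0.85,0]' | $L | f
python3 -m crank '[0,-0.4,0.35,0, 0,-0.8,0.7,0, 0,-1.15,1.05,0]' | $L | f
python3 -m crank '[0,-0.35,0.4,0, 0,-0.65,0.8,0, 0,-0.95,1.25,0]' | $L | f
python3 -m crank '[0,-0.15,0.25,0, 0,-0.35,0.55,0]' | $L | f

```

```text
position: [0.4585, 0.1152, 0.1952] ft_force: [3.7, 1.0, 0.4] 
position: [0.4576, 0.1009, 0.2021] ft_force: [4.0, 2.1, 4.8] 
position: [0.4566, 0.0857, 0.2065] ft_force: [3.7, -0.1, 6.3] 
position: [0.4556, 0.0701, 0.2083] ft_force: [6.3, -0.9, 3.5] 
position: [0.4547, 0.0544, 0.2072] ft_force: [5.1, -1.7, 5.7] 
position: [0.4537, 0.039, 0.2035] ft_force: [6.9, -0.5, 0.0] 
position: [0.4528, 0.0246, 0.1973] ft_force: [8.8, 1.0, -2.6] 
position: [0.452, 0.0118, 0.1886] ft_force: [8.6, 1.3, -3.3] 
position: [0.4514, 0.0007, 0.178] ft_force: [8.9, 3.9, -3.8] 
position: [0.4508, -0.0085, 0.1656] ft_force: [8.1, 4.3, -3.9] 
position: [0.4506, -0.0118, 0.16] ft_force: [9.2, 7.9, -3.6]
```

```bash
cat > an2.py <<'E'
from an import *
P,F=load("log"); n=len(P); D=list(np.where((np.arange(n)<7)|(np.arange(n)>19),1,-1)); k=[True]*n; k[6]=False; off=[0]*n; S=[0]*n
for j,(fn,o,d) in enumerate([("log2",-60,[-1]*11),*eval(sys.argv[1])] if len(sys.argv)>1 else [("log2",-60,[-1]*11)]):
    p,f=load(fn); P=np.vstack([P,p]);F=np.vstack([F,f]); D+=d; k+=[True]*len(p); off+=[o]*len(p); S+=[j+1]*len(p)
D,k,off,S=map(np.array,(D,k,off,S)); y,z=P[:,1],P[:,2]+19
c=np.zeros((len(P),2))
for s in set(S):
    m=S==s; r=least_squares(lambda q:np.r_[np.hypot(y[m]-q[0],z[m]-q[1])-90,(q-[.2,136])/3],[0,135]); c[m]=r.x; print(s,r.x)
a=np.arctan2(y-c[:,0],z-c[:,1]); Ft=F[:,1]*np.cos(a)-F[:,2]*np.sin(a); Fr=F[:,1]*np.sin(a)+F[:,2]*np.cos(a)
w=a+np.radians(off)
def f(x): return (x[0]*np.sin(w+x[1])-x[2]*D+x[3]*Fr-Ft)[k]
r=least_squares(lambda x:np.r_[f(x)/.4,(x[0]-2.41)/.1,(x[2]-2)/.1,x[3]/.05],[2.4,0,2,0]); C=np.linalg.inv(r.jac.T@r.jac)
print(r.x,np.degrees(r.x[1]),"+-",np.degrees(C[1,1]**.5))
for s in set(S)-{0}:
    for i in np.nonzero(S==s)[0]: print(s,D[i],np.round([np.degrees(a[i]),np.degrees(w[i]+r.x[1]),Ft[i],r.x[0]*np.sin(w[i]+r.x[1])-r.x[2]*D[i],Fr[i]],1))
E
python3 an2.py
```

```text
0 [  0.23999313 136.48229446]
1 [ -0.70330131 137.35587734]
[ 2.43261826e+00 -2.58292421e-01  2.02661182e+00 -1.56187159e-03] -14.79906559543282 +- 2.5596038792176956
1 -1 [ 31.6 -43.2   0.8   0.4   1. ]
1 -1 [ 21.5 -53.3   0.4   0.1   5.3]
1 -1 [ 11.4 -63.4  -1.1  -0.1   6.2]
1 -1 [  1.3 -73.5  -0.6  -0.3   3.5]
1 -1 [ -8.7 -83.5  -0.5  -0.4   5.8]
1 -1 [-18.8 -93.6  -0.1  -0.4   0. ]
1 -1 [-2.880e+01 -1.036e+02  1.000e-01 -3.000e-01 -3.000e+00]
1 -1 [ -38.7 -113.5   -0.6   -0.2   -3.7]
1 -1 [-4.850e+01 -1.233e+02  1.000e-01 -0.000e+00 -5.800e+00]
1 -1 [ -58.3 -133.1   -0.8    0.3   -6.1]
1 -1 [ -62.5 -137.3    0.7    0.4   -9.2]
```

```bash

python3 -m crank '[0,0,0,0, 0,0,0,0, 0,0,0,0, 0,-0.3,-2,0, 0,-1.3,-5,0, 0,-1.3,-8.5,0, 0,-1.3,-12,0, 0,-1.3,-14,0]' 45
python3 -m crank '[0,3,0,0, 0,6,0,0, 0,8.9,0,0, 0,8.9,0,0]' 55
python3 - <<'E'
from h import *
p=imaging.capture("wrist"); save(p,"w2.png")
E
python3 go.py -48 -4 208
```

```text
time: 15.02
position: [0.4491, -0.0254, 0.3036]
tcp_rot: [0.031, 1.0, -0.0, 0.001]
ft_force: [1.4, 0.2, 0.3]
gripper_width: 0.0381
grip_force: 0.0
time: 15.35
position: [0.4537, 0.0668, 0.3003]
tcp_rot: [0.03, 1.0, 0.001, -0.0]
ft_force: [0.2, -0.3, 0.6]
gripper_width: 0.0471
grip_force: 0.0
shift cm [-0.12 -0.04  9.21] now stand mm [-49.1  -3.6 300.1]
turn deg -0.14711471026229506 toolz [-1.47703806e-03 -9.57343035e-05 -9.99998905e-01]
```

View pics/w2.png

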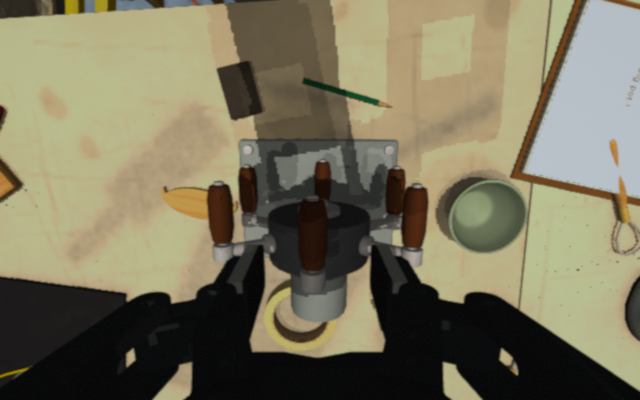

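The wheel held. The next handle is at (313,235), about 4 mm left of the finger centre. I'll grip it.

```bash
python3 -m crank '[-0.1,-0.4,3.5,0, -0.1,-0.4,7,0, -0.1,-0.4,9.2,0, -0.1,-0.4,9.2,0]' | grep ft;  python3 -m crank '[0,0,0,0, 0,0,0,0, 0,0,0,0, 0,0,0,0, 0,0,0,0, 0,0,0,0]' 0; python3 go.py -48 -4 208; python3 arc.py -5 -65 10 3;  python3 arc.py -65 -5 10 3
```

```text
ft_force: [-1.4, -0.5, -0.2]
time: 16.23
position: [0.456, 0.0594, 0.2095]
tcp_rot: [0.031, 1.0, -0.0, 0.001]
ft_force: [-1.0, -3.2, 6.4]
gripper_width: 0.0182
grip_force: 59.1
shift cm [0.16 0.53 0.15] now stand mm [-46.4  -9.3 209.5]
turn deg 0.03680888288668383 toolz [ 2.32001374e-03 -4.72371838e-04 -9.99997197e-01]
-5.0 -> -15.0 0,-0.52,0.06,0; 0,-1.04,0.15,0; 0,-1.54,0.27,0
-15.0 -> -25.0 0,-0.50,0.15,0; 0,-0.99,0.33,0; 0,-1.47,0.54,0
-25.0 -> -35.0 0,-0.47,0.23,0; 0,-0.92,0.50,0; 0,-1.36,0.78,0
-35.0 -> -45.0 0,-0.42,0.31,0; 0,-0.82,0.65,0; 0,-1.20,1.01,0
-45.0 -> -55.0 0,-0.36,0.38,0; 0,-0.70,0.78,0; 0,-1.01,1.20,0
-55.0 -> -65.0 0,-0.29,0.44,0; 0,-0.55,0.89,0; 0,-0.78,1.36,0
-65.0 -> -55.0 0,0.23,-0.47,0; 0,0.50,-0.92,0; 0,0.78,-1.36,0
-55.0 -> -45.0 0,0.31,-0.42,0; 0,0.65,-0.82,0; 0,1.01,-1.20,0
-45.0 -> -35.0 0,0.38,-0.36,0; 0,0.78,-0.70,0; 0,1.20,-1.01,0
-35.0 -> -25.0 0,0.44,-0.29,0; 0,0.89,-0.55,0; 0,1.36,-0.78,0
-25.0 -> -15.0 0,0.48,-0.21,0; 0,0.97,-0.39,0; 0,1.47,-0.54,0
-15.0 -> -5.0 0,0.51,-0.12,0; 0,1.02,-0.21,0; 0,1.54,-0.27,0
```

```bash
L="tee -a log3"; f(){ grep -E "position|ft_f" | tr '\n' ' '; echo; }
python3 -m crank '[0,-0.5,0.05,0, 0,-1.05,0.15,0, 0,-1.55,0.25,0]' | $L | f
python3 -m crank '[0,-0.5,0.15,0, 0,-1,0.35,0, 0,-1.45,0.55,0]' | $L | f
python3 -m crank '[0,-0.45,0.25,0, 0,-0.9,0.5,0, 0,-1.35,0.8,0]' | $L | f
python3 -m crank '[0,-0.4,0.3,0, 0,-0.8,0.65,0, 0,-1.2,1,0]' | $L | f
python3 -m crank '[0,-0.35,0.4,0, 0,-0.7,0.8,0, 0,-1,1.2,0]' | $L | f
python3 -m crank '[0,-0.3,0.45,0, 0,-0.55,0.9,0, 0,-0.75,1.3,0]' | $L | f
python3 -m crank '[0,0.25,-0.45,0, 0,0.5,-0.9,0, 0,0.75,-1.3,0]' | $L | f
python3 -m crank '[0,0.3,-0.4,0, 0,0.65,-0.8,0, 0,1,-1.2,0]' | $L | f
python3 -m crank '[0,0.4,-0.35,0, 0,0.8,-0.7,0, 0,1.2,-1,0]' | $L | f
python3 -m crank '[0,0.45,-0.3,0, 0,0.9,-0.55,0, 0,1.35,-0.8,0]' | $L | f
python3 -m crank '[0,0.5,-0.2,0, 0,0.95,-0.4,0, 0,1.45,-0.55,0]' | $L | f
python3 -m crank '[0,0.5,-0.1,0, 0,1,-0.2,0, 0,1.55,-0.25,0]' | $L | f
python3 an2.py '[("log3",-120,[-1]*6+[1]*6)]'
```

```text
position: [0.455, 0.0443, 0.2069] ft_force: [-0.9, -0.8, 3.9] 
position: [0.4541, 0.0294, 0.2011] ft_force: [-1.2, -2.3, 7.5] 
position: [0.4533, 0.0158, 0.193] ft_force: [-0.9, -2.1, 5.7] 
position: [0.4525, 0.0038, 0.1828] ft_force: [0.6, -0.1, 2.8] 
position: [0.4519, -0.0061, 0.1705] ft_force: [1.0, -1.5, 4.5] 
position: [0.4514, -0.0135, 0.1571] ft_force: [2.6, -2.4, 4.0] 
position: [0.4518, -0.0062, 0.1702] ft_force: [3.4, -5.1, 1.6] 
position: [0.4525, 0.0037, 0.1825] ft_force: [3.2, -5.7, 3.0] 
position: [0.4532, 0.0156, 0.1927] ft_force: [2.1, -7.8, 6.3] 
position: [0.454, 0.029, 0.2008] ft_force: [1.7, -7.0, 6.6] 
position: [0.4549, 0.0437, 0.2064] ft_force: [0.7, -6.6, 9.4] 
position: [0.4559, 0.0594, 0.2092] ft_force: [-1.4, -4.7, 14.4] 
0 [  0.23999313 136.48229446]
1 [ -0.70330131 137.35587734]
2 [ -0.51772894 138.77361551]
[ 2.4436418  -0.24745381  2.02377121 -0.00324496] -14.178058777540683 +- 1.7760191314391045
1 -1 [ 31.6 -42.6   0.8   0.4   1. ]
1 -1 [ 21.5 -52.7   0.4   0.1   5.3]
1 -1 [ 11.4 -62.8  -1.1  -0.1   6.2]
1 -1 [  1.3 -72.8  -0.6  -0.3   3.5]
1 -1 [ -8.7 -82.9  -0.5  -0.4   5.8]
1 -1 [-18.8 -93.   -0.1  -0.4   0. ]
1 -1 [-2.88e+01 -1.03e+02  1.00e-01 -4.00e-01 -3.00e+00]
1 -1 [ -38.7 -112.9   -0.6   -0.2   -3.7]
1 -1 [-4.850e+01 -1.227e+02  1.000e-01 -0.000e+00 -5.800e+00]
1 -1 [ -58.3 -132.5   -0.8    0.2   -6.1]
1 -1 [ -62.5 -136.7    0.7    0.3   -9.2]
2 -1 [ -15.3 -149.5    0.2    0.8    4. ]
2 -1 [ -25.5 -159.7    1.1    1.2    7.8]
2 -1 [ -35.6 -169.8    1.6    1.6    5.9]
2 -1 [ -45.6 -179.8    2.     2.     2. ]
2 -1 [ -55.7 -189.9    2.9    2.4    3.7]
2 -1 [ -65.5 -199.6    2.7    2.8    3.7]
2 1 [ -55.9 -190.1   -1.4   -1.6    4.9]
2 1 [ -45.8 -180.    -1.7   -2.     6. ]
2 1 [ -35.8 -170.    -2.5   -2.4    9.6]
2 1 [ -25.8 -160.    -3.3   -2.9    8.9]
2 1 [ -15.8 -150.    -3.7   -3.2   10.8]
2 1 [  -5.6 -139.8   -3.4   -3.6   14.8]
```

```bash
f(){ grep -E "time|position|_f" | tr '\n' ' '; echo; }
python3 -m crank '[0,-0.5,0.05,0, 0,-1.05,0.15,0, 0,-1.55,0.25,0]' | f
python3 -m crank '[0,-0.5,0.15,0, 0,-1,0.35,0, 0,-1.45,0.55,0]' | f
python3 -m crank '[0,-0.45,0.25,0, 0,-0.9,0.5,0, 0,-1.35,0.8,0]' | f
python3 -m crank '[0,-0.4,0.3,0, 0,-0.8,0.65,0, 0,-1.15,0.95,0]' | f
python3 -m crank '[0,0,0,0, 0,0,0,0, 0,0,0,0, 0,0,0,0, 0,0,0,0, 0,0,0,0]' | f
python3 - <<'E'
from h import *
p=imaging.capture("scene"); save(p,"end.png")
cv2.imwrite("pics/endc.png",cv2.cvtColor(cv2.resize(p["image"][140:310,190:420],None,fx=3,fy=3),cv2.COLOR_RGB2BGR))
E
python3 go.py 0 0 0 | head -1
```

```text
time: 19.48 position: [0.455, 0.0442, 0.2065] ft_force: [1.2, -2.0, 9.7] grip_force: 59.8 
time: 19.73 position: [0.454, 0.0293, 0.2008] ft_force: [0.5, -4.1, 10.9] grip_force: 59.8 
time: 19.98 position: [0.4532, 0.0157, 0.1928] ft_force: [0.7, -4.3, 9.7] grip_force: 59.7 
time: 20.23 position: [0.4525, 0.0042, 0.183] ft_force: [1.7, -2.9, 6.1] grip_force: 59.4 
time: 20.73 position: [0.4525, 0.004, 0.1828] ft_force: [2.7, -6.6, 3.5] grip_force: 59.1 
shift cm [-4.62  6.5  18.28] now stand mm [-46.5 -64.7 182.8]
```

View pics/endc.png

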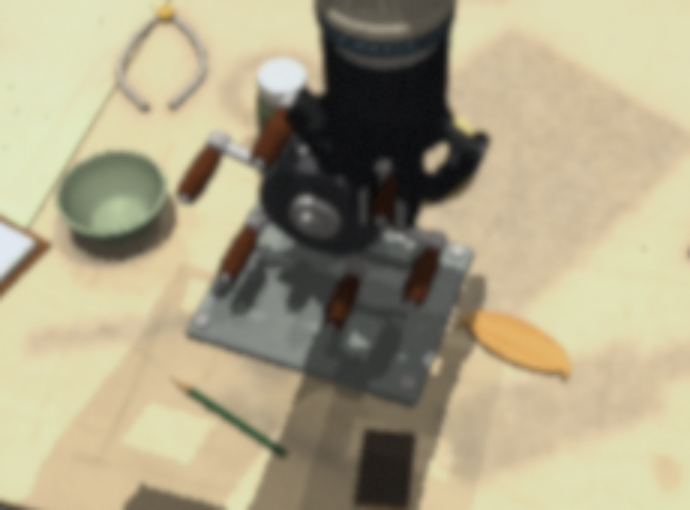

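The picture shows the handle gripped at about (385,190) in the crop, and the bowl, pencil, tile and rib where they lay at the start. I'm handing the job in.

```bash
python3 -c "
from rig import robot
print(robot.finish_job())"
```

```text
the job is handed in; nothing more can be done
None
```

I found the heavy side by feel and turned it straight down, by my estimate to within about 2° (the limit is 12°), then handed the job in with a handle still gripped at about 59 N; no verdict came back.

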